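# Pin the label rail and press a label holder home

### The arm

A 7-joint arm with a two-finger parallel gripper is mounted at the origin on the work surface. World frame = base frame: x ahead of the robot, y to its left, z up, the work surface at z = 0. Lengths are in m, angles in rad, forces in N, time in s.
With the tool pointing down it reaches from about 0.425 to 0.875 m from the base axis. Payload 8.4 kg.
Tool frame: the origin (TCP) lies on the mounting face of the last link; the fingertips stand 182 mm ahead of it and the grasp point (between the pads) lies 164 mm ahead of it; z points along the fingers, y is the direction in which the jaws open and shut (so a half turn about z gives the same grasp; the last joint's range is limited). The gripper opens to 87 mm and grips with 3 to 60 N. Pads are 19 mm wide; open, the fingers measure 117 mm over their backs; the gripper's body (75 mm by 190 mm) begins 51 mm behind the grasp point.
Start: joints at [-1.242, 0.333, 0.04, 1.465, -0.013, 1.343, -0.059], TCP at [0.27, 0.591, 0.405] pointing down, gripper open.
Joint ranges: [-2.58, 2.58], [-0.38, 2.09], [-1.3, 1.39], [0.25, 2.4], [-1.5, 4.64], [0.08, 2.09], [-2.65, 2.65]. Speed limits (rad/s): [2.22, 2.22, 2.79, 2.79, 3.14, 3.14, 3.14].

### API

Orientations are given as a rotation vector (axis times angle).
In Python, from workcell import read_state, get_image, sign_off gives the robot as it stands.
- The arm moves only by the shell command python3 -m jog 'ROWS'. ROWS is JSON, a list that holds one entry, the list of rows, each a list of 7 numbers: the shift along the tool's x, y, z in mm, then the turn, a rotation vector about the tool's x, y, z in rad, then the finger opening in mm, from 0 to 87. A call has 1 to 12 rows; each row is the pose to reach, as a shift and turn from the pose commanded when the call began, along the tool's axes at that moment; what a row does not reach only later rows make up. A row lasts 1/10 s, in which the tool goes at most 50 mm and 8.59 degrees, less where a joint would pass 70% of its speed; a pose out of reach is approached as far as the arm can. A call with a gripper value outside its range is refused whole. The fingers move at their own pace and stop on an object; the grip force is fixed at half the most. Time passes only in rows, so rows that repeat a pose let the fingers close. It gives the time, the measured TCP pose, the force and the opening at its end, in the units of the state.
- read_state(): the state, without advancing time (a new reading comes with each control period).
- get_image(name): name is "side" or "top"; returns a dict with "pixels" (384x512x3 uint8, red, green, blue), "vfov" (degrees; the focal length in pixels is half the picture's height over the tangent of half this angle, whatever the lens; pixels are square), "cx", "cy" (the principal point, pixels), "world_to_cam" (4x4, takes a point from world to camera coordinates). Camera axes: x right, y down, z forward; pixel columns grow to the right and rows downward; lengths in m; the calibration is good to about 2 mm. A picture is of the moment at which its call begins. There is no depth.
- sign_off(): hands the job in, once; it reports no verdict.
The state is a dict: "time_s": time; "q": joint angles; "qd": joint speeds; "effort": joint torques, N m; "eef_pos": TCP position; "orientation": TCP orientation; "wrist_force": force on the tool from outside, world axes, zero at the start; "ft_torque": the same for the moment, N m; "width": opening from 0.0 (shut) to 1.0 (fully open).
Only numpy, scipy, OpenCV 4.12 (cv2) and the standard library are available. Lean on these libraries where they do the work, as an engineer would, in place of code of your own. Each camera call takes 0.05 s, during which the arm holds its last target.

### The job

Lock the label rail to the dispensary shelf: take the loose steel pin from its stand and drop it down through both lugs until its collar sits on the upper one. Then take the label holder from its rack, push it upright down behind the shelf lip into the open bay, against the spring until it is fully home on the solid stop, and finish while still holding it pressed there. Leave the medicine bottles and jars where they stand.

Things in the scene. Friction and masses are not known exactly. Their poses are not given: they have to be found in the camera images.
- shelf: Low grey steel shelf fixed on the bench, 160 deep (x), 320 wide (y), deck top at 100 mm. Origin: centre of its footprint; front faces its -x (the robot), z up. Along the front edge an upright 3 mm aluminium lip (top 99 mm high) forms a channel 11.5 mm wide, closed by white strips except in one open bay. Two flat lugs (36 x 40 mm), one above the other, stick out in front at its -y end.
- bay (a point): Centre of the mouth of the open bay, level with the deck, at (-85.75, 60, 100) mm in the shelf's frame; axes as the shelf's. The bay is 62 mm long (y), 11.5 mm wide (x); bevels on lip and deck edge widen it to about 22 mm at the top and end 6 mm below it. Nothing else stands on the deck within 90 mm.
- bay_spring (a joint): Sprung strip lying across the bottom of the bay, pressed straight down: 0 = up (its top 21 mm below the bay's mouth), 0.008 m = on its solid stop (29 mm below). It pushes back with 2 N at first and 6 N at the stop, and lifts the holder again if that is let go.
- lug_hole (a point): Centre of the hole's mouth on top of the upper lug, 92 mm above the bench, at (-112.5, -90, 92) mm in the shelf's frame. The hole is 11 mm wide with a small chamfer and goes straight down through both lugs: upper lug 8 mm thick, 6 mm gap, lower lug 8 mm thick, free below.
- pin: Loose steel pin, 68 mm long, standing upright in its stand. Origin: centre of its foot; z along the pin, up. From the foot: shaft 9 mm thick (chamfered foot) and 34 mm long, collar 20 mm wide and 4 mm thick, then a round grip 12 mm thick and 30 mm tall. 45 g.
- pin_collar (a point): Point on the pin's axis at the underside of its collar, 34 mm above the foot. It meets the top of the upper lug when the pin is home.
- pin_stand: Black block 70 x 70 x 40 mm, fixed on the bench, with a 12 mm hole 36 mm deep in the middle of its top, in which the pin stands with its collar on the block's top. Origin: centre of its underside.
- holder: Grey plastic label holder, an upright flat panel 8 mm thick (its x), 56 wide (y), 80 tall (z), blank paper on both faces; the lowest 6 mm are a foot 5 mm thick, 50 mm wide. Either face may be in front. Origin: centre of the foot's underside. About 40 g. Home, its foot is 29 mm below the bay's mouth, it stands upright, width along the shelf's edge.
- rack: Black rack 44 (x) x 90 (y) x 54 mm tall, fixed on the bench, with an upright slot 11 x 60 mm, 24 mm deep, in which the holder stands, its foot 30 mm above the bench, 56 mm sticking out. Origin: centre of its underside. Rack and pin stand may swap sides.
- tall_bottle: White medicine bottle, 46 mm wide, 85 mm tall, standing loose on the bench between rack and pin stand; to be left alone. Origin: centre of its underside.
- jar_left: White jar, 42 mm wide, 60 mm tall, standing loose on the deck at the back; to be left alone. Origin: centre of its underside.
- jar_right: Amber jar, 36 mm wide, 55 mm tall, standing loose on the deck at the back; to be left alone. Origin: centre of its underside.

How it is judged:
By the outcome, as a careful person would: the job done as asked, in the order asked, and still so for the second after the job is handed in, while the arm keeps its last pose, push and grip.
It also fails if it takes over 72 s, if anything falls off the work surface, if the arm or the gripper's body presses on something with over 40 N, if the wrist force passes 120 N, or if a joint passes its speed limit or range.

## Working session

There is one attempt and no reset: what is moved stays moved. The work goes in short steps, Python scripts to look and compute and a shell command to move; the robot and the scene stay as the last step left them, time stands still between calls to the robot, and variables do not carry over. Pictures are saved under pics/ and viewed, and the job is handed in when it is done.

```bash
mkdir -p pics; ls; cat > h.py <<'E'
import numpy as np, cv2
from workcell import read_state, get_image
def save(name,tag):
    im=get_image(name); np.savez(f'pics/{tag}.npz',**{k:np.array(v) for k,v in im.items()})
    cv2.imwrite(f'pics/{tag}.png',im['pixels'][:,:,::-1]); return im
def load(tag): return dict(np.load(f'pics/{tag}.npz'))
def crop(tag,x0,y0,x1,y1,s,out):
    p=load(tag)['pixels'][y0:y1,x0:x1,::-1]
    cv2.imwrite(f'pics/{out}.png',cv2.resize(p,None,fx=s,fy=s,interpolation=cv2.INTER_CUBIC))
def K(im):
    f=im['pixels'].shape[0]/2/np.tan(np.radians(float(im['vfov']))/2)
    return f,float(im['cx']),float(im['cy'])
def proj(im,P):
    f,cx,cy=K(im);P=np.atleast_2d(P);T=im['world_to_cam']
    c=P@T[:3,:3].T+T[:3,3]; return np.c_[f*c[:,0]/c[:,2]+cx,f*c[:,1]/c[:,2]+cy]
def ray(im,u,v):
    f,cx,cy=K(im);T=im['world_to_cam'];R=T[:3,:3]
    return -R.T@T[:3,3], R.T@np.array([(u-cx)/f,(v-cy)/f,1])
def atz(im,u,v,z):
    o,d=ray(im,u,v); return o+d*(z-o[2])/d[2]
def tri(a,ua,b,ub):
    o1,d1=ray(a,*ua);o2,d2=ray(b,*ub);d1/=np.linalg.norm(d1);d2/=np.linalg.norm(d2)
    s=np.linalg.lstsq(np.c_[d1,-d2],o2-o1,rcond=None)[0]
    p=o1+d1*s[0];q=o2+d2*s[1]; return (p+q)/2,np.linalg.norm(p-q)
E
python3 - <<'E'
from h import *
for n in('top','side'):
    im=save(n,n+'0'); print(n,im['vfov'],im['cx'],im['cy'],np.round(im['world_to_cam'],3).tolist())
s=read_state(); print({k:np.round(v,3).tolist() for k,v in s.items()})
E
```

```text
pics
top 49.453822783517836 257.46206747724574 191.99338892437328 [[0.029, -1.0, -0.011, -0.007], [-0.981, -0.026, -0.193, 0.6], [0.193, 0.016, -0.981, 1.015], [0.0, 0.0, 0.0, 1.0]]
side 51.52071704967278 251.71689458985298 188.65043910764516 [[0.969, -0.246, 0.009, -0.563], [-0.15, -0.618, -0.772, 0.179], [0.195, 0.747, -0.635, 0.693], [0.0, 0.0, 0.0, 1.0]]
{'time_s': 0.1, 'q': [-1.242, 0.334, 0.04, 1.466, -0.013, 1.343, -0.058], 'qd': [0.001, -0.003, -0.002, -0.003, 0.0, 0.0, 0.0], 'effort': [0.006, -65.781, 1.341, -40.471, -0.06, 0.041, 0.0], 'eef_pos': [0.27, 0.591, 0.404], 'orientation': [-0.667, -3.07, 0.002], 'wrist_force': [-0.367, 0.3, -1.057], 'ft_torque': [0.03, 0.006, -0.028], 'width': 0.998}
```

View pics/top0.png

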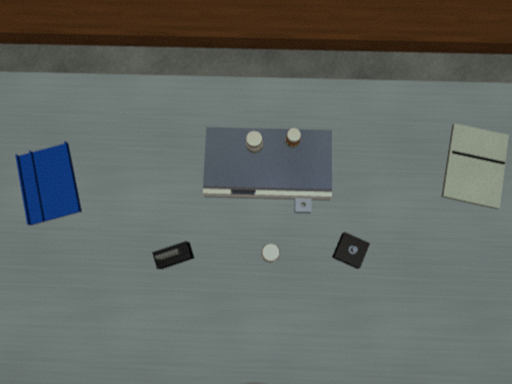

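View pics/side0.png

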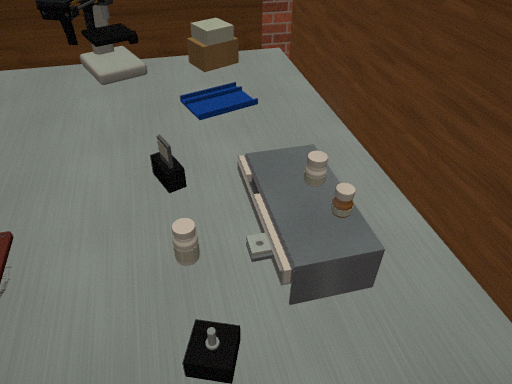

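```bash
python3 - <<'E'
from h import *
crop('top0',195,120,345,225,5,'c1')
crop('top0',320,220,385,280,9,'c2')
crop('top0',140,230,210,280,9,'c3')
crop('side0',230,140,390,300,3.7,'c4')
crop('side0',170,305,260,384,7,'c5')
crop('side0',140,125,200,200,8,'c6')
E
```

```text
(no output)
```

View pics/c1.png

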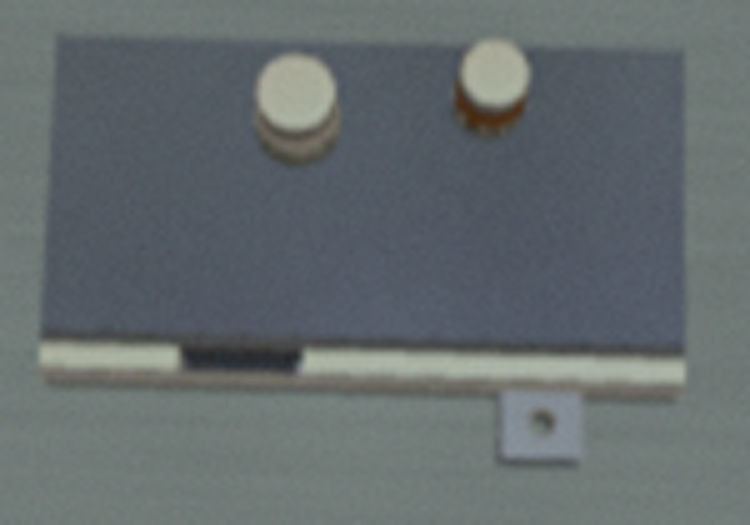

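View pics/c2.png

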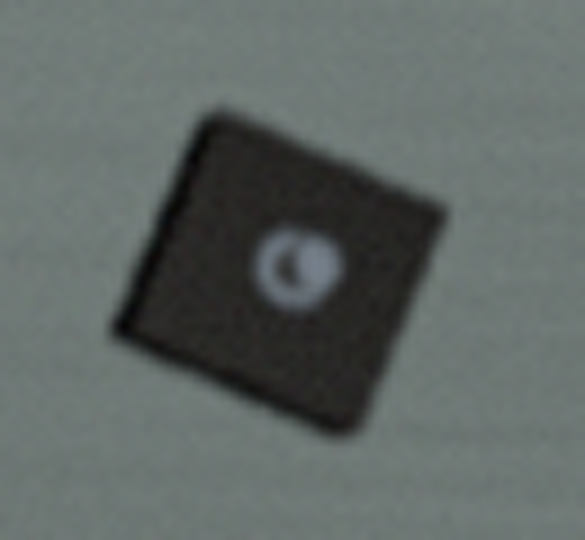

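View pics/c3.png

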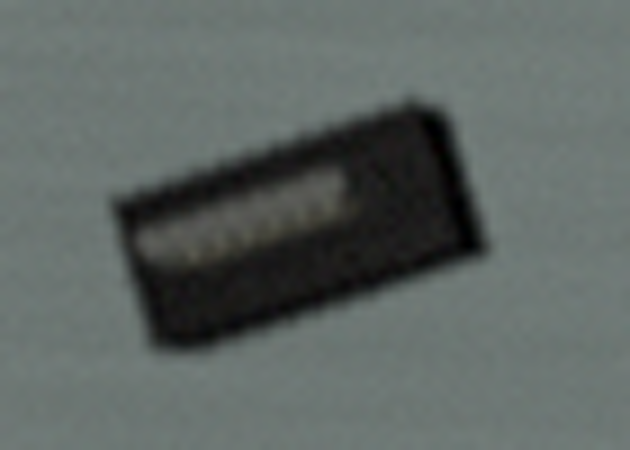

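View pics/c4.png

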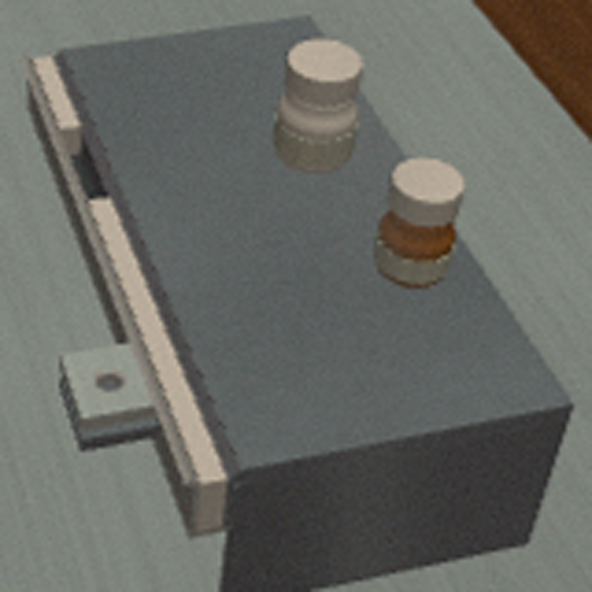

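View pics/c5.png

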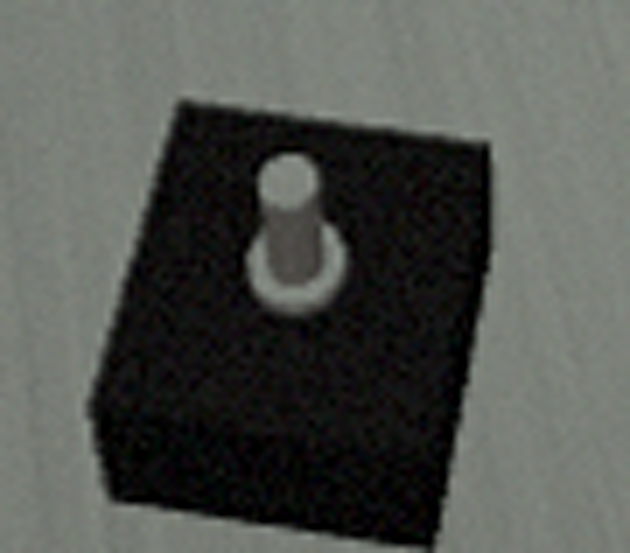

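View pics/c6.png

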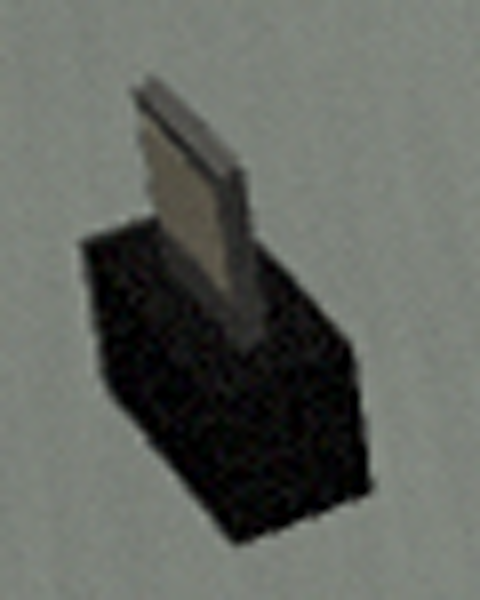

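```bash
cat > fit.py <<'E'
from h import *
from scipy.optimize import least_squares
T,S=load('top0'),load('side0')
def px(p,s,ox,oy): p=np.array(p,float); return (p+.5)/s-.5+[ox,oy]
def fit(obs,x0,name):
    # obs: (im, pixel, local mm)
    def res(v):
        c,s=np.cos(v[2]),np.sin(v[2]); r=[]
        for im,p,l in obs:
            l=np.array(l)/1000
            r+=list((proj(im,[c*l[0]-s*l[1]+v[0],s*l[0]+c*l[1]+v[1],l[2]])[0]-p))
        return np.array(r)
    o=least_squares(res,x0,loss='soft_l1'); print(name,np.round(o.x[:2]*1000,1),'yaw',round(np.degrees(o.x[2]),2)); print(np.round(res(o.x).reshape(-1,2),1).tolist()); return o.x
t1=lambda *p:px(p,5,195,120); s4=lambda *p:px(p,3.7,230,140)
if __name__=='__main__':
    v=fit([(T,t1(57,36),(80,160,100)),(T,t1(684,52),(80,-160,100)),(T,t1(541,421),(-112.5,-90,92)),(T,t1(498,460),(-130.5,-70,92)),(T,t1(579,461),(-130.5,-110,92)),
     (S,s4(311,17),(80,160,100)),(S,s4(573,405),(80,-160,100)),(S,s4(236,470),(-80,-160,100)),(S,s4(110,381),(-112.5,-90,92)),(S,s4(62,357),(-130.5,-70,92)),(S,s4(83,430),(-130.5,-110,92))],[.6,0,0],'shelf')
    c,s=np.cos(v[2]),np.sin(v[2])
    for n,l in (('hole',(-112.5,-90,92)),('bay',(-85.75,60,100))): print(n,np.round([c*l[0]-s*l[1]+v[0]*1000,s*l[0]+c*l[1]+v[1]*1000],1))
    print('hole tri',tri(T,t1(541,421),S,s4(110,381)), atz(T,*t1(541,421),.092),atz(S,*s4(110,381),.092))
    t2=lambda *p:px(p,9,320,220); s5=lambda *p:px(p,7,170,305)
    fit([(T,t2(318,262),(0,0,74)),(T,t2(297,269),(0,0,44)),(S,s5(289,180),(0,0,74)),(S,s5(297,265),(0,0,44))],[.45,-.2,0],'pin')
    for q,z in ((t2(318,262),.074),(t2(297,269),.044)): print(atz(T,*q,z))
    for q,z in ((s5(289,180),.074),(s5(297,265),.044)): print(atz(S,*q,z))
    t3=lambda *p:px(p,9,140,230); s6=lambda *p:px(p,8,140,125)
    fit([(T,t3(115,200),(22,45,54)),(T,t3(415,100),(22,-45,54)),(T,t3(155,345),(-22,45,54)),(S,s6(82,242),(-22,45,54)),(S,s6(238,545),(-22,-45,0)),(S,s6(372,490),(22,-45,0)),(S,s6(105,380),(-22,45,0)),(S,s6(352,345),(22,-45,54))],[.45,.25,.2],'rack')
    fit([(S,s6(150,75),(4,28,110)),(S,s6(134,92),(-4,28,110)),(S,s6(243,168),(4,-28,110)),(S,s6(228,183),(-4,-28,110)),(T,t3(138,238),(0,28,110)),(T,t3(343,180),(0,-28,110))],[.45,.25,.2],'holder')
E
python3 fit.py
```

```text
shelf [678.4 -16.3] yaw 0.11
[[0.4, 0.1], [0.6, -0.3], [0.9, 0.4], [1.3, -0.4], [1.4, -0.2], [-0.2, -0.8], [0.7, -0.7], [-1.7, 0.4], [0.1, -0.8], [-0.2, -0.8], [-0.1, -3.2]]
hole [ 566.  -106.5]
bay [592.5  43.6]
hole tri (array([ 0.56709707, -0.10463226,  0.0881278 ]), np.float64(0.0011900771742113544)) [ 0.56703871 -0.10433154  0.092     ] [ 0.5654736 -0.1081174  0.092    ]
pin [ 460.7 -236.7] yaw 0.0
[[0.7, 0.4], [0.4, 0.3], [0.1, -0.0], [0.1, -0.9]]
[ 0.46152325 -0.23503991  0.074     ]
[ 0.4613675  -0.23566903  0.044     ]
[ 0.46056964 -0.23666163  0.074     ]
[ 0.46029909 -0.23800079  0.044     ]
rack [435.2 220.8] yaw 19.62
[[-0.3, -0.1], [0.6, -0.0], [-0.1, 0.7], [-0.2, -0.6], [-0.4, -0.0], [0.3, 0.2], [0.4, 0.6], [0.4, -0.5]]
holder [435.2 219.9] yaw 20.82
[[1.1, -0.1], [-0.2, -1.2], [0.6, -0.4], [-0.9, -1.1], [0.8, 1.4], [0.5, 0.0]]
```

```bash
cat >> h.py <<'E'
from scipy.spatial.transform import Rotation as Rn
def plan(target,yaw=None,g=0.164,cmd=None):
    """target: grasp point world m; yaw deg = world direction of tool y (mod 180). tool pointing down. prints shift mm + turn"""
    s=read_state(); R=Rn.from_rotvec(s['orientation']); p=np.array(s['eef_pos'])
    ty=R.as_matrix()[:,1]; cur=np.degrees(np.arctan2(ty[1],ty[0]))
    if yaw is None: yaw=cur
    d=(yaw-cur+90)%180-90; a=np.radians(cur+d)
    y=np.array([np.cos(a),np.sin(a),0]); z=np.array([0,0,-1.]); x=np.cross(y,z)
    Rt=Rn.from_matrix(np.c_[x,y,z]); t=np.array(target)-g*z
    print('t',round(s['time_s'],2),'grasp now',np.round((p+g*R.as_matrix()[:,2])*1000,1),'toolz',np.round(R.as_matrix()[:,2],3),'toolx',np.round(R.as_matrix()[:,0],3),'cur yaw',round(cur,2),'turn',round(d,2),'F',np.round(s['wrist_force'],2),'w',round(s['width']*87,1),'q',np.round(s['q'],2))
    print('SHIFT',np.round(R.as_matrix().T@(t-p)*1000,1),'TURN',np.round((R.inv()*Rt).as_rotvec(),4))
E
python3 - <<'E'
from h import *
plan([.461,-.236,.16],90)
E
```

```text
t 0.1 grasp now [269.5 591.1 240. ] toolz [-0.001 -0.001 -1.   ] toolx [-0.91   0.415 -0.   ] cur yaw 65.49 turn 24.51 F [-0.37  0.3  -1.06] w 86.9 q [-1.24  0.33  0.04  1.47 -0.01  1.34 -0.06]
SHIFT [-517.4 -673.2   81. ] TURN [-1.400e-03 -2.000e-04 -4.277e-01]
```

```bash
python3 -m jog '[[[-39,-30,0,0,0,-0.05,60],[-78,-61,0,0,0,-0.1,60],[-118,-91,0,0,0,-0.15,60],[-157,-122,0,0,0,-0.2,60],[-196,-152,0,0,0,-0.25,60],[-235,-183,0,0,0,-0.3,60],[-274,-213,0,0,0,-0.34,60],[-314,-244,0,0,0,-0.38,60],[-353,-274,0,0,0,-0.428,60],[-392,-305,0,0,0,-0.428,50],[-392,-305,0,0,0,-0.428,40]]]'
python3 - <<'E'
from h import *
plan([.461,-.236,.12],90)
E
```

```text
time_s: 1.2
eef_pos: [0.5021, 0.144, 0.4049]
orientation: [0.016, 3.14, -0.004]
wrist_force: [-0.2, -0.1, 0.2]
width: 0.582
t 1.2 grasp now [502.3 143.7 240.9] toolz [ 0.001 -0.002 -1.   ] toolx [-1.     0.01  -0.001] cur yaw 89.43 turn 0.57 F [-0.19 -0.13  0.22] w 50.6 q [-0.7   0.07  0.35  1.79 -0.02  1.29  1.22]
SHIFT [  37.5 -380.2  121.7] TURN [-0.0022  0.0011 -0.01  ]
```

```bash
python3 -m jog '[[[4,-42,0,0,0,0,40],[8,-84,0,0,0,0,40],[12,-127,0,0,0,0,40],[16,-169,10,0,0,0,40],[21,-211,30,0,0,-0.01,40],[25,-253,50,0,0,-0.01,40],[30,-296,70,0,0,-0.01,40],[34,-338,95,0,0,-0.01,40],[37.5,-380,122,0,0,-0.01,40],[37.5,-380,122,0,0,-0.01,40],[37.5,-380,122,0,0,-0.01,40]]]'
python3 - <<'E'
from h import *
plan([.461,-.236,.064],90)
for n in('top','side'): save(n,n+'1')
crop('side1',140,200,300,384,3.2,'d1'); crop('top1',290,190,400,290,6,'d2')
E
```

```text
time_s: 2.3
eef_pos: [0.4618, -0.2293, 0.2819]
orientation: [0.012, -3.139, 0.0]
wrist_force: [1.1, 1.4, -0.2]
width: 0.465
t 2.3 grasp now [ 461.4 -229.3  117.9] toolz [-0.002 -0.    -1.   ] toolx [-1.    -0.008  0.002] cur yaw 90.43 turn -0.43 F [ 1.12  1.38 -0.22] w 40.5 q [-0.27  0.19  0.71  1.96 -0.14  1.04  2.09]
SHIFT [ 0.7 -6.7 53.9] TURN [-0.0002 -0.0024  0.0076]
```

View pics/d1.png

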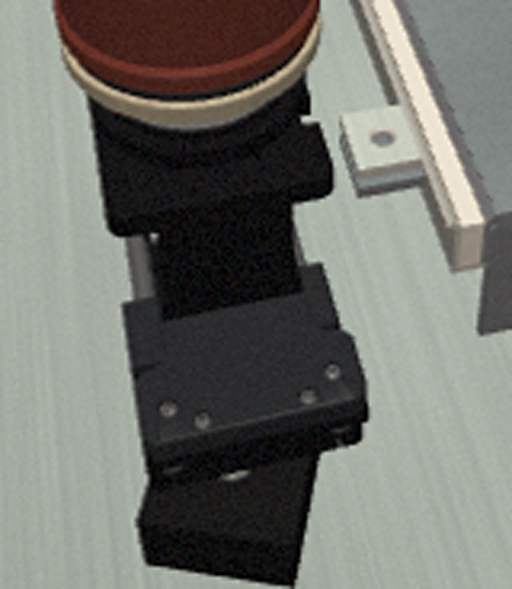

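View pics/d2.png

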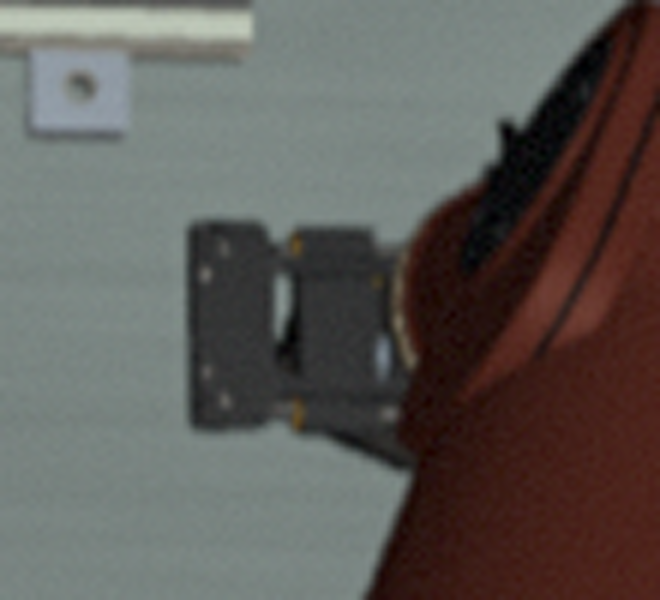

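```bash
python3 -m jog '[[[0,-3,0,0,0,0.14,40],[0.5,-6.5,0,0,0,0.29,40],[0.5,-6.5,0,0,0,0.43,40],[0.5,-6.5,0,0,0,0.57,40],[0.5,-6.5,0,0,0,0.71,40],[0.5,-6.5,0,0,0,0.86,40],[0.5,-6.5,0,0,0,1,40],[0.5,-6.5,0,0,0,1.15,40],[0.5,-6.5,0,0,0,1.29,40],[0.5,-6.5,0,0,0,1.43,40],[0.5,-6.5,0,0,0,1.575,40],[0.5,-6.5,0,0,0,1.575,40]]]'
python3 - <<'E'
from h import *
plan([.461,-.236,.07],0)
for n in('top','side'): save(n,n+'2')
crop('side2',140,200,300,384,3.2,'e1')
E
```

```text
time_s: 3.6
eef_pos: [0.4628, -0.2337, 0.2833]
orientation: [2.214, 2.228, 0.002]
wrist_force: [-0.6, -0.4, -0.6]
width: 0.459
t 3.6 grasp now [ 463.  -233.6  119.3] toolz [ 0.001  0.001 -1.   ] toolx [-0.006  1.     0.001] cur yaw 0.37 turn -0.37 F [-0.58 -0.42 -0.55] w 39.9 q [-0.47  0.24  0.97  1.97 -0.23  1.05  0.61]
SHIFT [-2.3 -1.9 49.3] TURN [ 0.0013 -0.0008  0.0064]
```

View pics/e1.png

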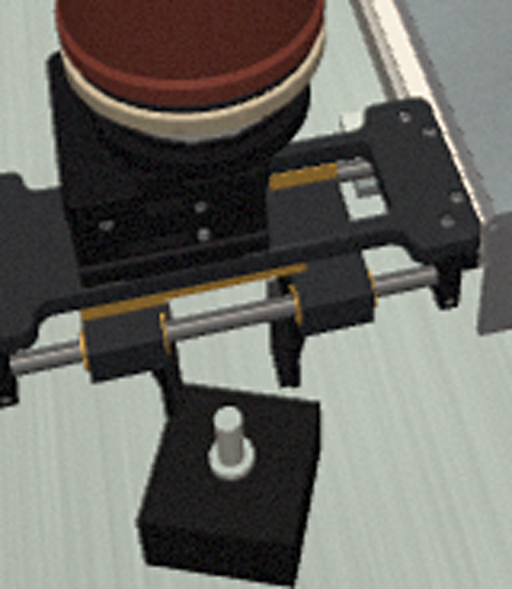

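```bash
python3 -m jog '[[[-2,-2,12,0,0,0.006,40],[-2.3,-2,24,0,0,0.006,40],[-2.3,-2,36,0,0,0.006,40],[-2.3,-2,44,0,0,0.006,40],[-2.3,-2,49.3,0,0,0.006,40],[-2.3,-2,49.3,0,0,0.006,40],[-2.3,-2,49.3,0,0,0.006,40]]]'
python3 - <<'E'
from h import *
plan([.461,-.236,.07],0)
save('side','side3')
crop('side3',140,230,300,384,3.6,'f1')
E
```

```text
time_s: 4.4
eef_pos: [0.46, -0.2378, 0.2335]
orientation: [2.222, 2.221, -0.0]
wrist_force: [-0.6, -0.5, 0.1]
width: 0.459
t 4.4 grasp now [ 460.  -237.8   69.5] toolz [-0. -0. -1.] toolx [ 0.  1. -0.] cur yaw -0.01 turn 0.01 F [-0.63 -0.45  0.08] w 39.9 q [-0.4   0.33  0.93  2.01 -0.32  0.95  0.68]
SHIFT [ 1.8  1.  -0.5] TURN [-0.0001  0.0003 -0.0002]
```

View pics/f1.png

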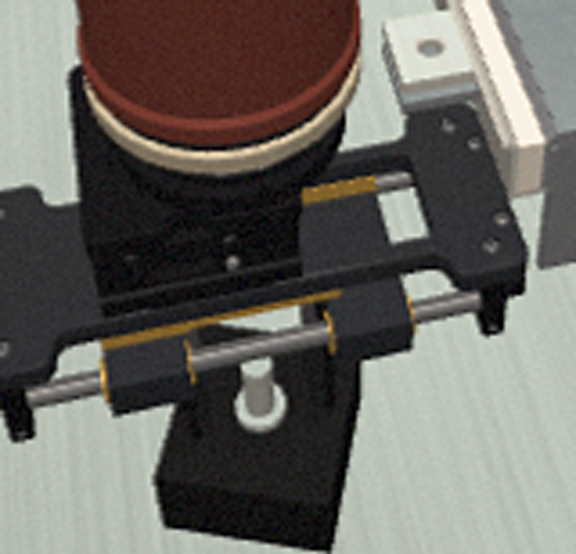

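```bash
python3 -m jog '[[[2,1,0,0,0,0,40],[2,1,0,0,0,0,20],[2,1,0,0,0,0,5],[2,1,0,0,0,0,5],[2,1,0,0,0,0,5],[2,1,0,0,0,0,5],[2,1,0,0,0,0,5],[2,1,0,0,0,0,5]]]'
python3 - <<'E'
from h import *
plan([.461,-.236,.07],0)
E
```

```text
time_s: 5.25
eef_pos: [0.4609, -0.2356, 0.2335]
orientation: [-2.221, -2.221, 0.0]
wrist_force: [-0.1, -0.2, 1.2]
width: 0.124
t 5.25 grasp now [ 460.9 -235.6   69.5] toolz [-0. -0. -1.] toolx [ 0.  1. -0.] cur yaw -0.0 turn 0.0 F [-0.15 -0.2   1.2 ] w 10.8 q [-0.41  0.33  0.92  2.01 -0.32  0.95  0.68]
SHIFT [-0.4  0.1 -0.5] TURN [-0.  0. -0.]
```

```bash
python3 -m jog '[[[0,0,-20,0,0,0,5],[0,0,-45,0,0,0,5],[0,0,-75,0,0,0,5],[0,0,-105,0,0,0,5],[15,12,-112,0,0,0,5],[40,32,-112,0,0,0,5],[65,52,-112,0,0,0,5],[90,72,-112,0,0,0,5],[110,90,-112,0,0,0,5],[125,101,-112,0,0,0,5],[130,105,-112,0,0,0,5],[130,105,-112,0,0,0,5]]]'
python3 - <<'E'
from h import *
plan([.566,-.106,.18],0)
for n in('top','side'): save(n,n+'4')
crop('side4',190,160,330,300,4.2,'g1'); crop('top4',250,150,370,250,6,'g2')
E
```

```text
time_s: 6.45
eef_pos: [0.5659, -0.1055, 0.3453]
orientation: [2.221, 2.222, -0.001]
wrist_force: [-1.0, -0.2, -0.5]
width: 0.129
t 6.45 grasp now [ 565.8 -105.6  181.3] toolz [-0.001 -0.001 -1.   ] toolx [-0.001  1.    -0.001] cur yaw 0.03 turn -0.03 F [-0.97 -0.21 -0.5 ] w 11.2 q [-0.65  0.3   0.91  1.76 -0.26  1.2   0.33]
SHIFT [-0.5  0.1  1.3] TURN [-0.0006  0.0006  0.0005]
```

View pics/g1.png

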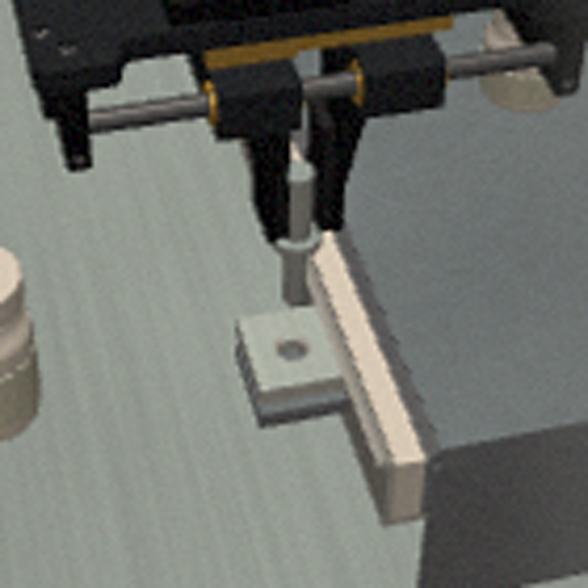

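View pics/g2.png

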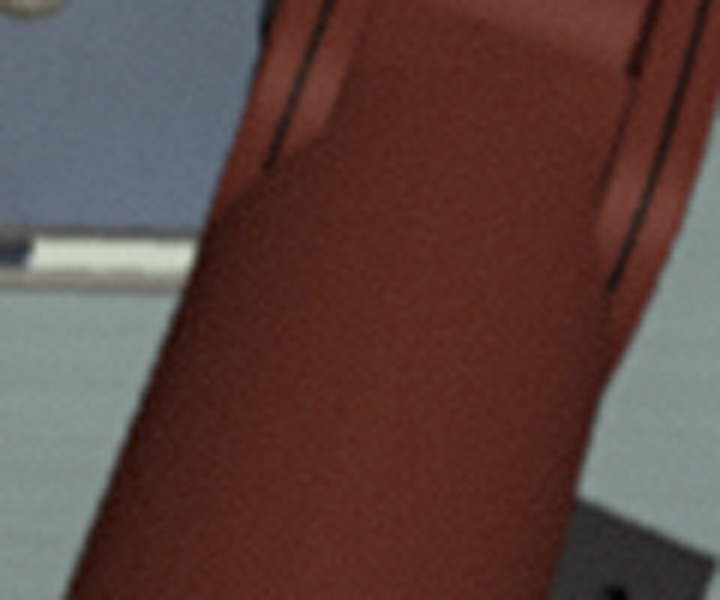

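```bash
python3 - <<'E'
from h import *
im=load('side4'); T=load('top0')
crop('side4',240,205,290,260,11,'g3')
f=lambda p:((np.array(p)-[190,160])*4.2)
for z in (.1178,.1518,.186): print(z,f(proj(im,[.5658,-.1056,z])[0]))
print('hole from side at .092',atz(im,190+292/4.2,160+350/4.2,.092))
E
```

```text
0.1178 [291.83911067 296.65223638]
0.1518 [293.73979328 232.89850162]
0.186 [295.78824092 164.18835101]
hole from side at .092 [ 0.56530568 -0.10975763  0.092     ]
```

View pics/g3.png

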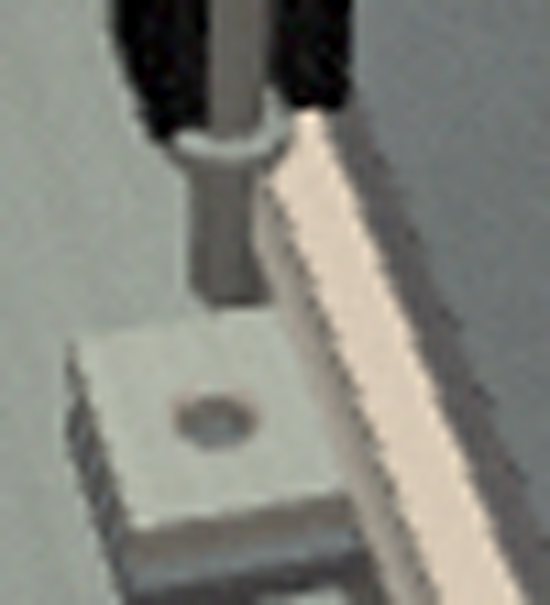

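```bash
python3 - <<'E'
from h import *
im=load('side4')['pixels'].astype(int).sum(2)//3
for r in range(204,236): print(r,im[r,252:276])
E
```

```text
204 [ 14   0   8   9  21  12  22  82  94  95  87  89  53  23  17  17  18  13
  13   2 113 124 116 120]
205 [  1   1  11   5  20  10  13  86  93  90  90  89  55  25   1  19  19   5
   2   1 115 122 119 117]
206 [  2  12   7   4  21  11  10  89  91  91  89  85  56  27  16  20  16  15
   3  27 113 120 118 117]
207 [  1  19  11   7  20  16   3  88  93  90  87  88  58  16  14   8  15  10
  10  22 113 121 119 120]
208 [  7  10   5  12  15  14  24  87  92  94  92  86  56  19  12  16  10   3
   3  22 111 120 120 119]
209 [  1   6   3  10  16  16  28  90  93  94  92  83  49  18  11  17  11  19
   0  30 113 121 117 115]
210 [  0  19   3   4  23  17  20  86  94  90  88  87  43  13   9  28  19   0
  19  29 115 123 116 116]
211 [  1   5   1   9  16  20  29  91  93  92  88  87  43  15   7  18  25   3
   1  55 116 119 119 117]
212 [ 27   7  10  25  11  14  30  89  93  93  88  81  62  29  10   9  12  16
  10  22 112 122 117 117]
213 [ 66   0   1   2  10  14  32  84  91  91  87  80 122  58   8  19   5   6
   0  39  94 117 120 114]
214 [102  33   3  15  19   7  20  87  96  92  88  76 126  97  36   7  
[... 1495 characters left out ...]
 159 100  77  88  86  79  72  91 148 144 134 115 189 203
 200 197 199 202 157 100]
230 [156 156 153 151 159  95  78  87  86  85  74  76 126 151 140 127 146 193
 199 198 200 200 197 136]
231 [152 153 154 155 158 122  88  86  89  80  74  75 105 150 145 131 155 197
 202 197 199 196 206 155]
232 [157 152 154 158 155 155 122  84  79  70  70  87 116 148 147 132 114 189
 204 199 203 198 201 198]
233 [153 152 155 156 154 159 157 138 158 166 169 168 170 161 156 136 128 148
 193 197 197 199 201 204]
234 [157 164 162 162 171 168 170 167 176 173 170 175 173 161 156 144 130 113
 189 202 199 200 198 201]
235 [173 175 173 171 175 172 166 170 176 171 172 170 174 174 155 153 135 120
 150 193 197 200 199 202]
```

```bash
python3 - <<'E'
from h import *
im=load('side4'); g=im['pixels'].astype(float).mean(2)
print(g[236:250,252:268].astype(int))
th=np.linspace(0,2*np.pi,200)
def circ(x,y,z,r): return proj(im,np.c_[x+r*np.cos(th),y+r*np.sin(th),0*th+z])
for r,z in ((.0045,.119),(.0035,.1178)):
  c=circ(.5658,-.1056,z,r); print('foot pred',z,c.min(0),c.max(0))
c=circ(.5658,-.1056,.1518,.010); print('collar bottom',c.min(0),c.max(0))
for y in(-.1056,-.1076,-.1096):
  c=circ(.5658,y,.092,.0055); print('hole pred',y,c.min(0),c.max(0),proj(im,[.5658,y,.092]))
E
```

```text
[[173 176 173 171 173 176 170 166 171 172 172 173 174 175 167 151]
 [174 175 174 170 173 175 174 169 168 173 167 172 169 174 172 156]
 [175 170 177 174 173 174 170 170 169 173 174 174 169 173 175 163]
 [173 174 177 176 174 169 172 171 169 170 173 174 172 170 173 167]
 [172 174 174 172 166 167 174 165 164 161 161 170 172 172 174 171]
 [172 173 175 158 146 141 114 109 108 128 148 162 171 170 171 175]
 [170 171 171 157 115 105 104  96  97  93 113 148 168 172 171 172]
 [172 171 172 157 109  98 104 110 111  90 100 139 169 168 172 172]
 [172 166 170 164 131 112 110 112 113 108 119 161 171 169 172 173]
 [172 166 172 170 171 154 125 125 134 140 162 172 176 172 169 170]
 [175 173 172 172 173 175 169 168 169 168 169 170 170 172 172 171]
 [173 170 170 170 172 176 175 170 172 173 167 167 168 173 169 168]
 [178 174 171 171 169 171 174 172 168 170 172 168 170 171 169 171]
 [174 174 167 170 167 168 175 171 169 174 173 168 169 172 174 173]]
foot pred 0.119 [256.74328671 228.14891029] [262.25869696 232.09799986]
foot pred 0.1178 [257.34312867 229.10173706] [261.62785627 232.17392498]
collar bottom [253.60702361 211.15160796] [266.27102924 219.85924511]
hole pred -0.1056 [255.87804533 239.08478985] [262.44549972 243.93227243] [[259.16168475 241.49315807]]
hole pred -0.1076 [256.18179807 239.93187772] [262.76409445 244.80121345] [[259.47284163 242.351069  ]]
hole pred -0.1096 [256.48691904 240.78275727] [263.08412464 245.67409408] [[259.7854002  243.21284464]]
```

```bash
python3 -m jog '[[[-1.5,-0.5,6,0,0,0,5],[-3,-1,12,0,0,0,5],[-3,-1,16,0,0,0,5],[-3,-1,18,0,0,0,5],[-3,-1,18,0,0,0,5]]]'
python3 - <<'E'
from h import *
plan([.565,-.1087,.155],0)
im=save('side','side5'); g=im['pixels'].astype(float).mean(2)
crop('side5',240,205,290,260,11,'g5')
print(g[234:250,252:268].astype(int))
E
```

```text
time_s: 7.05
eef_pos: [0.5648, -0.1086, 0.3271]
orientation: [-2.221, -2.221, 0.001]
wrist_force: [-0.1, 0.0, -0.7]
width: 0.127
t 7.05 grasp now [ 564.7 -108.7  163.1] toolz [-0.001 -0.    -1.   ] toolx [ 0.  1. -0.] cur yaw -0.01 turn 0.01 F [-0.05  0.01 -0.68] w 11.1 q [-0.63  0.32  0.9   1.79 -0.27  1.17  0.35]
SHIFT [-0.1  0.2  8.1] TURN [-0.0007  0.0001 -0.0003]
[[157 162 164 168 152  95  84  89  90  80 133 173 177 164 154 144]
 [176 174 175 172 153  97  81  87  88  80 137 172 172 173 156 152]
 [176 176 173 178 152  92  82  90  90  73 139 171 173 177 164 155]
 [175 174 175 178 154  94  85  85  86  75 135 168 173 175 174 159]
 [176 175 174 176 151  94  80  90  87  76 134 169 171 175 173 163]
 [171 173 173 175 180 107  81  85  79  75 134 171 174 173 173 165]
 [175 172 176 176 170 133  92  86  84 106 153 174 172 172 171 174]
 [175 174 171 168 149 139 101  80  87 118 152 162 173 172 170 176]
 [171 177 174 160 118 107 102 102  97  98 116 146 169 174 172 171]
 [170 171 174 158 106 100 104 112 108  93 101 139 168 172 171 173]
 [173 173 174 166 134 108 110 111 116 109 119 163 173 174 174 172]
 [175 171 169 172 172 155 128 124 133 142 163 170 173 173 168 171]
 [173 169 171 171 175 175 171 168 172 166 171 169 171 170 171 172]
 [175 173 167 170 173 174 177 171 171 174 172 169 171 173 169 170]
 [180 169 169 167 172 174 171 175 168 171 174 172 169 171 173 171]
 [177 176 170 170 170 172 178 176 173 171 175 170 171 173 174 173]]
```

View pics/g5.png

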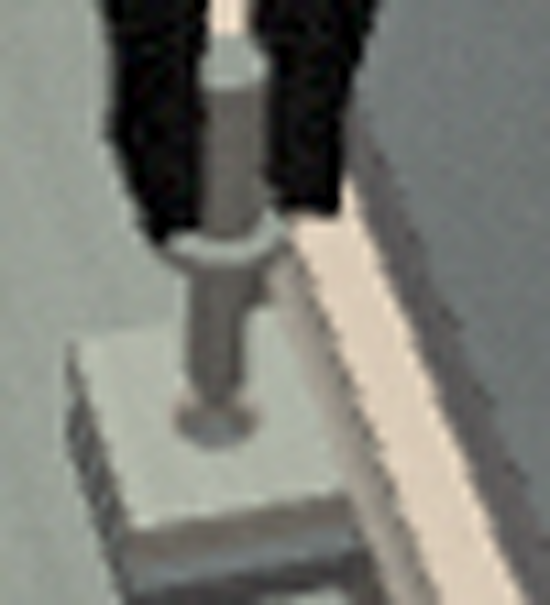

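```bash
python3 -m jog '[[[0,0.2,3,0,0,0,5],[0,0.2,5,0,0,0,5],[0,0.2,7,0,0,0,5],[0,0.2,8.5,0,0,0,5],[0,0.2,10,0,0,0,5],[0,0.2,10,0,0,0,5]]]'
python3 - <<'E'
from h import *
plan([.565,-.1087,.155],0)
im=save('side','side6')
crop('side6',240,205,290,260,11,'g6')
E
```

```text
time_s: 7.7
eef_pos: [0.5652, -0.1083, 0.3174]
orientation: [-2.221, -2.222, -0.0]
wrist_force: [-0.4, 1.4, 0.2]
width: 0.129
t 7.7 grasp now [ 565.2 -108.3  153.4] toolz [-0.  0. -1.] toolx [-0.  1.  0.] cur yaw 0.01 turn -0.01 F [-0.38  1.42  0.22] w 11.2 q [-0.63  0.33  0.9   1.8  -0.29  1.15  0.36]
SHIFT [-0.4 -0.2 -1.6] TURN [-0.     -0.0003  0.0002]
```

View pics/g6.png

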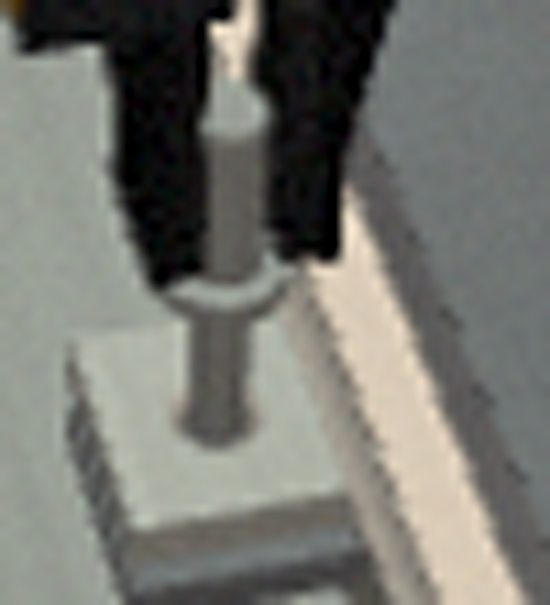

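```bash
python3 -m jog '[[[0,0,2,0,0,0,5],[0,0,4,0,0,0,5],[0,0,6,0,0,0,5],[0,0,6,0,0,0,5]]]'
python3 -c "
from h import *
plan([.565,-.1087,.1215],0)"
```

```text
time_s: 8.15
eef_pos: [0.5652, -0.108, 0.3111]
orientation: [-2.221, -2.222, -0.0]
wrist_force: [2.0, 3.6, -1.6]
width: 0.128
t 8.15 grasp now [ 565.2 -108.   147.1] toolz [-0.     0.001 -1.   ] toolx [-0.     1.     0.001] cur yaw 0.03 turn -0.03 F [ 2.03  3.62 -1.64] w 11.2 q [-0.62  0.34  0.89  1.8  -0.29  1.14  0.37]
SHIFT [-0.7 -0.2 25.6] TURN [-0.0002 -0.0005  0.0005]
```

```bash
python3 -m jog '[[[0.5,0.2,0,0,0,0,5],[0.6,0.2,3,0,0,0,5],[0.6,0.2,6,0,0,0,5],[0.6,0.2,9,0,0,0,5],[0.6,0.2,11,0,0,0,5],[0.6,0.2,11,0,0,0,5]]]'
python3 -c "
from h import *
plan([.565,-.1087,.1215],0)"
```

```text
time_s: 8.75
eef_pos: [0.5653, -0.1077, 0.3]
orientation: [-2.221, -2.221, 0.0]
wrist_force: [2.4, 4.5, -1.7]
width: 0.128
t 8.75 grasp now [ 565.3 -107.7  136. ] toolz [-0.  0. -1.] toolx [-0.  1.  0.] cur yaw 0.01 turn -0.01 F [ 2.41  4.53 -1.71] w 11.2 q [-0.62  0.36  0.89  1.81 -0.3   1.12  0.38]
SHIFT [-1.  -0.3 14.5] TURN [-0.0003 -0.0001  0.0002]
```

```bash
python3 -m jog '[[[0.7,0.3,2,0,0,0,5],[0.8,0.3,5,0,0,0,5],[0.8,0.3,8,0,0,0,5],[0.8,0.3,11,0,0,0,5],[0.8,0.3,13,0,0,0,5],[0.8,0.3,13,0,0,0,5]]]'
python3 -c "
from h import *
plan([.565,-.1087,.1215],0)"
```

```text
time_s: 9.35
eef_pos: [0.5655, -0.1071, 0.287]
orientation: [-2.221, -2.221, 0.001]
wrist_force: [1.4, 4.7, -2.6]
width: 0.124
t 9.35 grasp now [ 565.4 -107.1  123. ] toolz [-0.001 -0.    -1.   ] toolx [-0.  1. -0.] cur yaw 0.0 turn -0.0 F [ 1.36  4.67 -2.61] w 10.8 q [-0.61  0.37  0.88  1.82 -0.32  1.09  0.39]
SHIFT [-1.6 -0.5  1.5] TURN [-0.0006  0.0001  0.    ]
```

```bash
python3 -m jog '[[[0.8,0.2,0.8,0,0,0,5],[0.9,0.2,1.6,0,0,0,5],[0.9,0.2,2.2,0,0,0,5],[0.9,0.2,2.2,0,0,0,5]]]'
python3 -c "
from h import *
plan([.565,-.1087,.1215],0)
save('side','side7')
crop('side7',225,190,295,260,8.5,'g7')"
```

```text
time_s: 9.75
eef_pos: [0.5658, -0.1066, 0.2855]
orientation: [2.222, 2.221, -0.0]
wrist_force: [-1.3, 3.1, 3.7]
width: 0.13
t 9.75 grasp now [ 565.8 -106.7  121.5] toolz [ 0. -0. -1.] toolx [ 0.  1. -0.] cur yaw -0.02 turn 0.02 F [-1.31  3.08  3.71] w 11.3 q [-0.61  0.37  0.88  1.83 -0.32  1.09  0.39]
SHIFT [-2.1 -0.8  0. ] TURN [ 0.0001  0.0003 -0.0003]
```

View pics/g7.png

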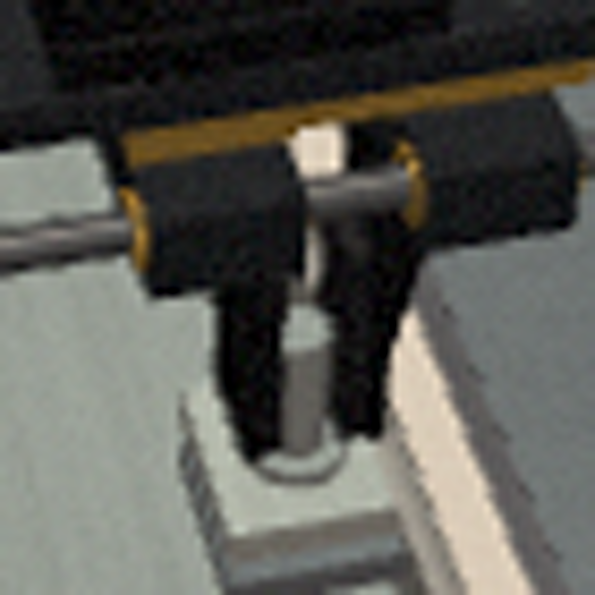

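```bash
python3 -m jog '[[[0,0,0,0,0,0,15],[0,0,0,0,0,0,30],[0,0,0,0,0,0,30],[0,0,0,0,0,0,30],[0,0,0,0,0,0,30]]]'
python3 -m jog '[[[0,0,-5,0,0,0,30],[0,0,-15,0,0,0,30],[0,0,-35,0,0,0,30],[0,0,-65,0,0,0,30],[0,0,-95,0,0,0,30],[0,0,-95,0,0,0,30]]]'
python3 -c "
from h import *
plan([.435,.220,.22],20.5)
save('side','side8')
crop('side8',200,160,300,260,6,'g8')"
```

```text
time_s: 10.3
eef_pos: [0.5658, -0.1064, 0.2852]
orientation: [2.222, 2.221, -0.0]
wrist_force: [0.0, -0.6, 0.5]
width: 0.333
time_s: 10.9
eef_pos: [0.5668, -0.1072, 0.3849]
orientation: [2.219, 2.218, 0.007]
wrist_force: [0.8, -0.5, -0.0]
width: 0.346
t 10.9 grasp now [ 567.8 -107.2  220.9] toolz [ 0.006  0.    -1.   ] toolx [0.001 1.    0.   ] cur yaw -0.03 turn 20.53 F [ 0.79 -0.5  -0.04] w 30.1 q [-0.67  0.27  0.93  1.71 -0.22  1.27  0.31]
SHIFT [ 3.271e+02 -1.320e+02  1.000e-01] TURN [ 0.0065  0.001  -0.3583]
```

View pics/g8.png

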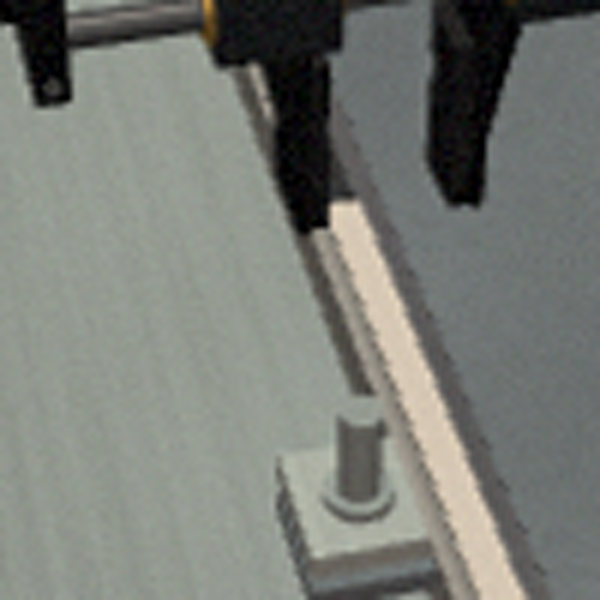

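```bash
python3 -m jog '[[[36,-15,0,0.006,0,-0.04,40],[72,-29,0,0.006,0,-0.08,50],[109,-44,0,0.006,0,-0.12,50],[145,-58,0,0.006,0,-0.16,50],[182,-73,0,0.006,0,-0.2,50],[218,-88,0,0.006,0,-0.24,50],[254,-102,0,0.006,0,-0.28,50],[290,-117,0,0.006,0,-0.32,50],[327,-132,0,0.006,0,-0.358,50],[327,-132,0,0.006,0,-0.358,50],[327,-132,0,0.006,0,-0.358,50]]]'
python3 -c "
from h import *
plan([.435,.220,.14],20.5)
save('side','side9');save('top','top9')
crop('side9',110,70,230,200,4.5,'h1');crop('top9',120,180,260,290,5,'h2')"
```

```text
time_s: 12.05
eef_pos: [0.4333, 0.2213, 0.3798]
orientation: [-1.786, -2.58, 0.008]
wrist_force: [0.6, 0.2, 0.0]
width: 0.573
t 12.05 grasp now [432.3 220.9 215.8] toolz [-0.006 -0.002 -1.   ] toolx [-0.352  0.936  0.   ] cur yaw 20.62 turn -0.12 F [0.61 0.19 0.03] w 49.8 q [-1.19 -0.01  0.63  1.91  0.    1.24 -0.2 ]
SHIFT [-1.8  1.6 75.8] TURN [-0.0068 -0.0003  0.0021]
```

View pics/h1.png

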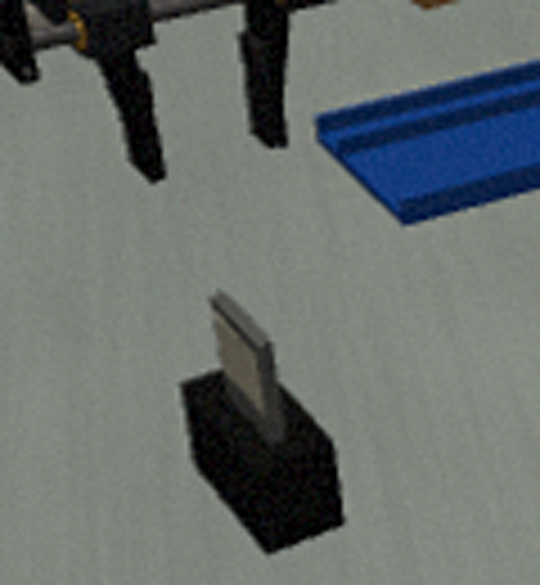

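View pics/h2.png

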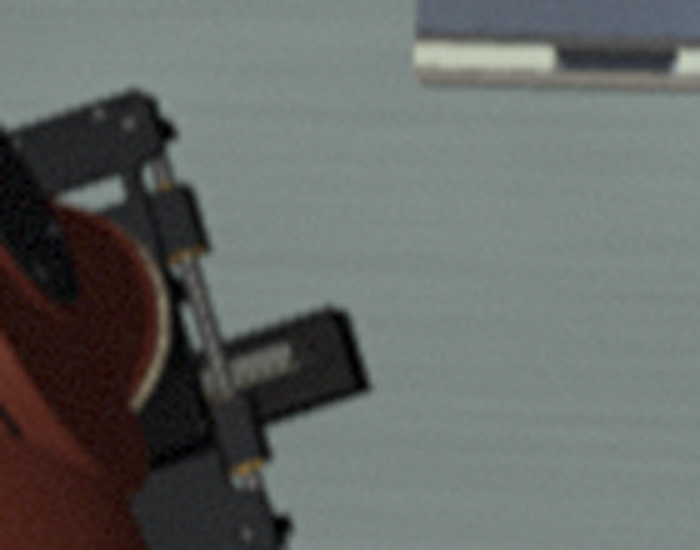

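```bash
python3 -m jog '[[[-1,1,20,-0.003,0,0.002,50],[-1.8,1.6,40,-0.006,0,0.002,50],[-1.8,1.6,60,-0.006,0,0.002,50],[-1.8,1.6,76,-0.006,0,0.002,50],[-1.8,1.6,76,-0.006,0,0.002,50]]]'
python3 -c "
from h import *
plan([.435,.220,.088],20.5)
save('side','side10')
crop('side10',110,90,220,200,5,'h3')"
```

```text
time_s: 12.65
eef_pos: [0.4353, 0.2179, 0.3025]
orientation: [-1.795, -2.576, 0.005]
wrist_force: [-0.1, -0.5, 0.4]
width: 0.574
t 12.65 grasp now [434.9 217.7 138.5] toolz [-0.003 -0.002 -1.   ] toolx [-0.346  0.938 -0.001] cur yaw 20.25 turn 0.25 F [-0.05 -0.54  0.37] w 49.9 q [-1.17  0.08  0.65  2.01 -0.06  1.07 -0.14]
SHIFT [ 2.1  0.6 50.5] TURN [-0.0031  0.0006 -0.0043]
```

View pics/h3.png

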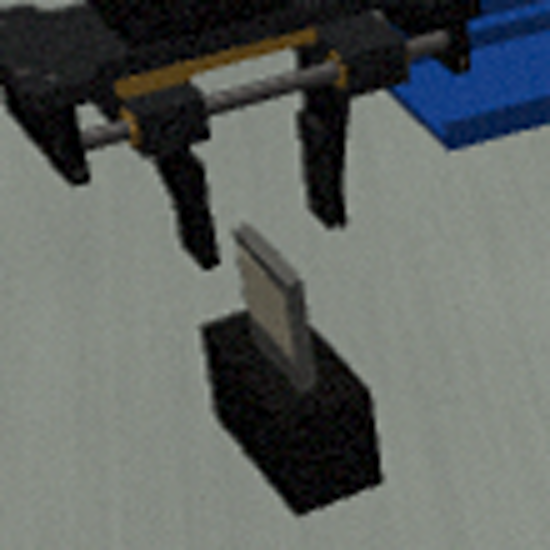

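```bash
python3 -m jog '[[[1,0.3,10,0,0,-0.004,50],[2,0.6,20,-0.003,0,-0.004,50],[2,0.6,30,-0.003,0,-0.004,50],[2,0.6,40,-0.003,0,-0.004,50],[2,0.6,50,-0.003,0,-0.004,50],[2,0.6,50,-0.003,0,-0.004,50]]]'
python3 -c "
from h import *
plan([.435,.220,.088],20.5)
save('side','side11')
crop('side11',110,90,220,200,5,'h4')"
```

```text
time_s: 13.3
eef_pos: [0.4349, 0.2214, 0.2527]
orientation: [1.788, 2.583, 0.001]
wrist_force: [0.4, 0.1, -0.2]
width: 0.571
t 13.3 grasp now [435.  221.4  88.7] toolz [ 0.001  0.    -1.   ] toolx [-0.352  0.936 -0.   ] cur yaw 20.63 turn -0.13 F [ 0.4   0.09 -0.16] w 49.7 q [-1.15  0.16  0.64  2.05 -0.12  0.96 -0.09]
SHIFT [-1.4 -0.4  0.7] TURN [0.0008 0.0001 0.0022]
```

View pics/h4.png

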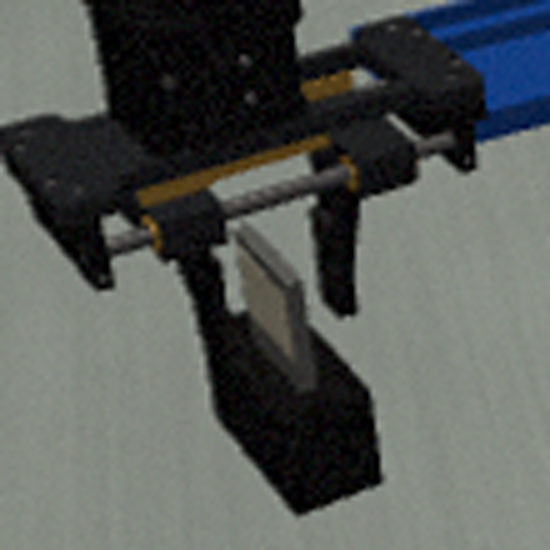

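```bash
python3 -m jog '[[[-1,-0.4,0.7,0,0,0,30],[-1,-0.4,0.7,0,0,0,15],[-1,-0.4,0.7,0,0,0,3],[-1,-0.4,0.7,0,0,0,3],[-1,-0.4,0.7,0,0,0,3],[-1,-0.4,0.7,0,0,0,3],[-1,-0.4,0.7,0,0,0,3],[-1,-0.4,0.7,0,0,0,3]]]'
python3 -c "
from h import *
plan([.5925,.0436,.21],0)
save('side','side12')
crop('side12',110,90,220,200,5,'h5')"
```

```text
time_s: 14.15
eef_pos: [0.4354, 0.2206, 0.2536]
orientation: [1.787, 2.582, 0.005]
wrist_force: [-0.5, 0.5, 0.0]
width: 0.083
t 14.15 grasp now [435.8 221.   89.6] toolz [ 0.003  0.002 -1.   ] toolx [-0.352  0.936  0.001] cur yaw 20.62 turn -20.62 F [-0.52  0.49  0.04] w 7.2 q [-1.15  0.16  0.64  2.05 -0.12  0.96 -0.09]
SHIFT [-220.9   85.1 -120.4] TURN [ 0.003  -0.0017  0.3599]
```

View pics/h5.png

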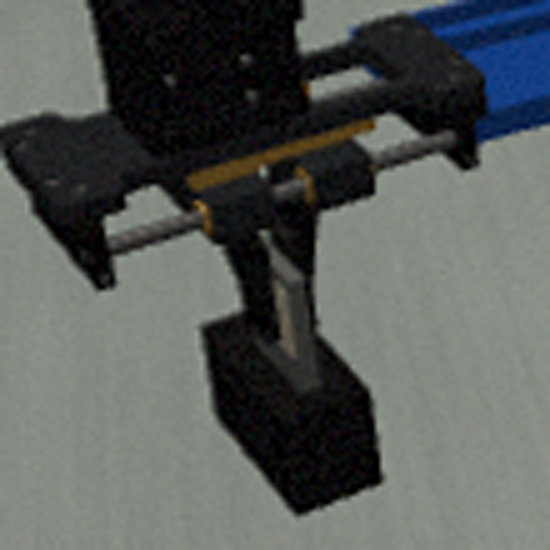

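```bash
python3 -m jog '[[[0,0,-15,0,0,0,3],[0,0,-40,0,0,0,3],[0,0,-75,0,0,0,3],[0,0,-110,0,0,0,3],[-30,12,-120,0,0,0.05,3],[-65,25,-120,0,0,0.11,3],[-100,38,-120,0,0,0.17,3],[-135,52,-120,0,0,0.23,3],[-170,65,-120,0,0,0.29,3],[-200,77,-120,0,0,0.34,3],[-221,85,-120,0,0,0.36,3],[-221,85,-120,0,0,0.36,3]]]'
python3 -c "
from h import *
plan([.5925,.0436,.18],0)
save('side','side13')
crop('side13',190,100,310,230,4.6,'k1')"
```

```text
time_s: 15.4
eef_pos: [0.5936, 0.0404, 0.3733]
orientation: [2.225, 2.214, 0.003]
wrist_force: [0.1, -1.4, -0.3]
width: 0.089
t 15.4 grasp now [594.   40.3 209.3] toolz [ 0.003 -0.    -1.   ] toolx [ 0.005  1.    -0.   ] cur yaw -0.29 turn 0.29 F [ 0.12 -1.39 -0.26] w 7.7 q [-0.84  0.31  0.85  1.68 -0.24  1.26  0.06]
SHIFT [ 3.2 -1.2 29.3] TURN [ 0.0029  0.0004 -0.005 ]
```

View pics/k1.png

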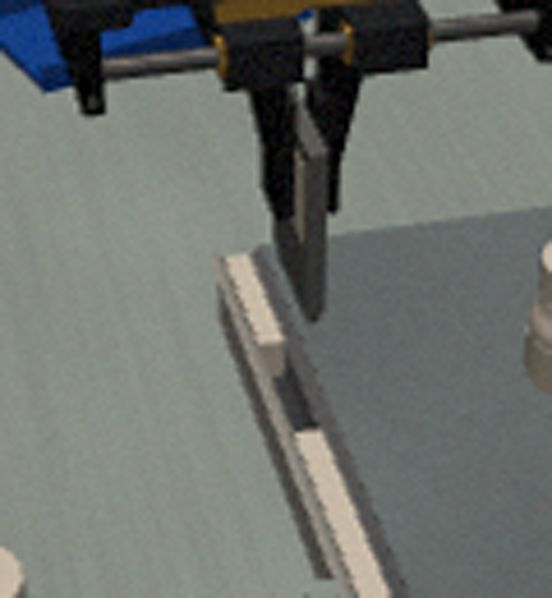

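```bash
python3 -m jog '[[[3.2,-1.2,10,0.003,0,-0.005,3],[3.2,-1.2,22,0.003,0,-0.005,3],[3.2,-1.2,34,0.003,0,-0.005,3],[3.2,-1.2,38,0.003,0,-0.005,3],[3.2,-1.2,38,0.003,0,-0.005,3]]]'
python3 -c "
from h import *
plan([.5925,.0436,.16],0)
im=save('side','side14')
crop('side14',220,130,300,230,7,'k2')
T=load('top0')
for q in((180,358),(302,360)): print(atz(T,*((np.array(q)+.5)/5-.5+[195,120]),.099))
f=lambda p:np.round((np.array(p)-[220,130])*7)
s=(.6784,-.0163)
for l in ((-91.5,91,99),(-91.5,29,99),(-80,91,100),(-80,29,100)): print(l,f(proj(im,[s[0]+l[0]/1e3,s[1]+l[1]/1e3,l[2]/1e3])[0]))
st=read_state(); z=st['eef_pos'][2]-.164-.059; x,y=st['eef_pos'][:2]; print(x,y,z)
for dx,dy,dz in((-4,-28,6),(4,-28,6),(-4,28,6),(4,28,6),(-2.5,-25,0),(2.5,-25,0),(-2.5,25,0),(-4,-28,80),(4,-28,80)): print(dx,dy,dz,f(proj(im,[x+dx/1e3,y+dy/1e3,z+dz/1e3])[0]))
"
```

```text
time_s: 15.95
eef_pos: [0.5909, 0.0471, 0.3346]
orientation: [-2.213, -2.226, 0.0]
wrist_force: [-0.4, 0.2, 0.6]
width: 0.093
t 15.95 grasp now [590.6  47.4 170.6] toolz [-0.002  0.002 -1.   ] toolx [-0.006  1.     0.002] cur yaw 0.32 turn -0.32 F [-0.37  0.24  0.6 ] w 8.1 q [-0.83  0.34  0.83  1.73 -0.27  1.19  0.08]
SHIFT [-3.5  1.6 10.6] TURN [-0.002  -0.0017  0.0055]
[0.59266177 0.07518729 0.099     ]
[0.59326629 0.01471773 0.099     ]
(-91.5, 91, 99) [182. 301.]
(-91.5, 29, 99) [236. 436.]
(-80, 91, 100) [221. 293.]
(-80, 29, 100) [277. 427.]
0.5911843188967596 0.04687714825825966 0.11228898194737949
-4 -28 6 [232. 366.]
4 -28 6 [261. 362.]
-4 28 6 [183. 246.]
4 28 6 [211. 243.]
-2.5 -25 0 [235. 376.]
2.5 -25 0 [253. 373.]
-2.5 25 0 [191. 269.]
-4 -28 80 [236. 136.]
4 -28 80 [266. 132.]
```

View pics/k2.png

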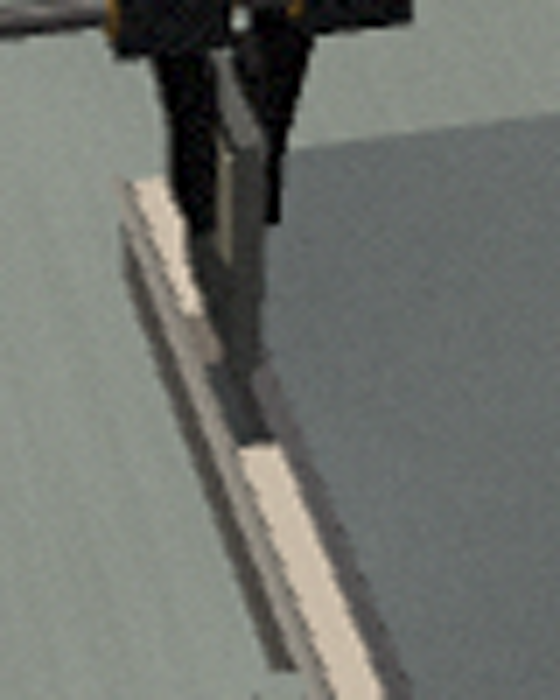

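```bash
python3 -m jog '[[[0,0,0,0,0,0,3],[0,0,0,0,0,0,3],[0,0,0,0,0,0,3],[0,0,0,0,0,0,3]]]'
python3 -c "
from h import *
plan([.5925,.0425,.16],0)"
```

```text
time_s: 16.4
eef_pos: [0.5914, 0.0467, 0.3358]
orientation: [-2.215, -2.226, -0.002]
wrist_force: [-0.7, 0.3, 0.2]
width: 0.092
t 16.4 grasp now [591.4  47.  171.8] toolz [-0.     0.002 -1.   ] toolx [-0.005  1.     0.002] cur yaw 0.28 turn -0.28 F [-0.66  0.29  0.24] w 8.0 q [-0.83  0.34  0.83  1.73 -0.27  1.19  0.08]
SHIFT [-4.2  1.  11.8] TURN [-0.0001 -0.0022  0.0049]
```

```bash
python3 -m jog '[[[-2,0.5,0,0,-0.002,0.005,3],[-4.2,1,3,0,-0.002,0.005,3],[-4.2,1,8,0,-0.002,0.005,3],[-4.2,1,13,0,-0.002,0.005,3],[-4.2,1,17,0,-0.002,0.005,3],[-4.2,1,19,0,-0.002,0.005,3],[-4.2,1,19,0,-0.002,0.005,3],[-4.2,1,19,0,-0.002,0.005,3]]]'
python3 -c "
from h import *
plan([.5925,.0425,.13],0)
im=save('side','side15')
crop('side15',220,130,300,230,7,'k3')"
```

```text
time_s: 17.2
eef_pos: [0.5924, 0.0425, 0.3166]
orientation: [-2.221, -2.221, 0.0]
wrist_force: [-0.3, -0.2, -1.2]
width: 0.087
t 17.2 grasp now [592.3  42.5 152.6] toolz [-0.  0. -1.] toolx [0. 1. 0.] cur yaw -0.0 turn 0.0 F [-0.32 -0.21 -1.19] w 7.5 q [-0.81  0.36  0.83  1.75 -0.29  1.16  0.1 ]
SHIFT [-0.   0.1 22.6] TURN [-0.0004 -0.     -0.0001]
```

View pics/k3.png

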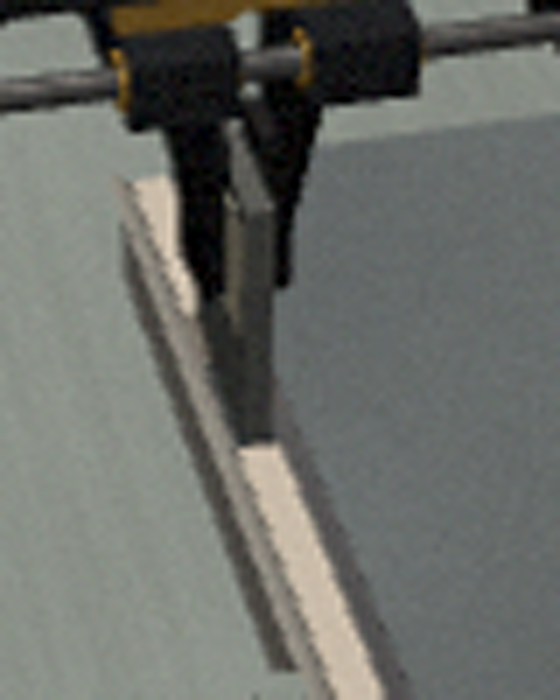

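```bash
python3 -m jog '[[[1.3,0.4,0,0,0,0,3],[1.3,0.4,2,0,0,0,3],[1.3,0.4,4,0,0,0,3],[1.3,0.4,6,0,0,0,3],[1.3,0.4,8,0,0,0,3],[1.3,0.4,10,0,0,0,3],[1.3,0.4,10,0,0,0,3]]]'
python3 -c "
from h import *
plan([.5925,.0435,.13],0)
im=save('side','side16')
crop('side16',220,130,300,230,7,'k4')"
```

```text
time_s: 17.95
eef_pos: [0.5926, 0.0439, 0.3062]
orientation: [-2.221, -2.221, 0.001]
wrist_force: [0.0, 0.3, -0.8]
width: 0.089
t 17.95 grasp now [592.5  43.8 142.2] toolz [-0.001 -0.    -1.   ] toolx [ 0.  1. -0.] cur yaw -0.0 turn 0.0 F [ 0.02  0.31 -0.78] w 7.7 q [-0.81  0.37  0.82  1.76 -0.3   1.14  0.1 ]
SHIFT [-0.3 -0.1 12.2] TURN [-0.001   0.0001 -0.0001]
```

View pics/k4.png

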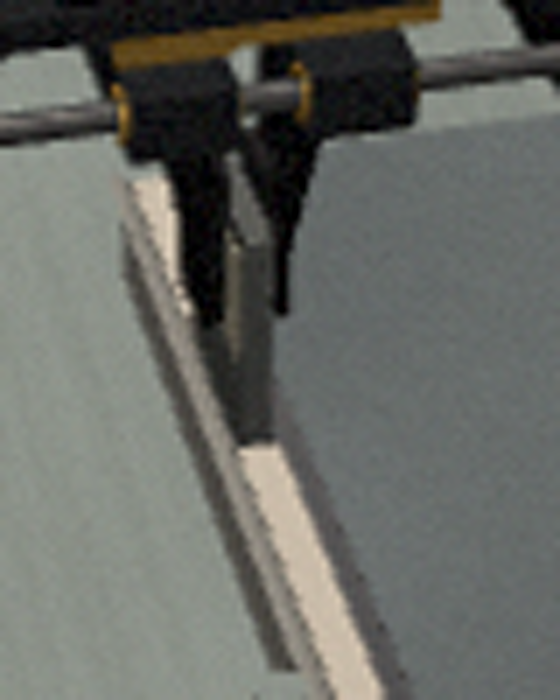

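```bash
python3 -m jog '[[[0,0,2,0,0,0,3],[0,0,4,0,0,0,3],[0,0,6,0,0,0,3],[0,0,8,0,0,0,3],[0,0,8,0,0,0,3]]]'
python3 -c "
from h import *
plan([.5925,.0435,.13],0)"
python3 -m jog '[[[0,0,1,0,0,0,3],[0,0,2,0,0,0,3],[0,0,2,0,0,0,3],[0,0,2,0,0,0,3]]]'
python3 -c "
from h import *
plan([.5925,.0435,.13],0)"
```

```text
time_s: 18.5
eef_pos: [0.5928, 0.0439, 0.2986]
orientation: [-2.221, -2.221, 0.0]
wrist_force: [-1.2, 0.0, 3.7]
width: 0.091
t 18.5 grasp now [592.8  43.9 134.6] toolz [-0.  0. -1.] toolx [0. 1. 0.] cur yaw -0.0 turn 0.0 F [-1.15  0.04  3.7 ] w 7.9 q [-0.8   0.38  0.82  1.77 -0.31  1.13  0.11]
SHIFT [-0.4 -0.3  4.6] TURN [-0.0002 -0.0001 -0.    ]
time_s: 18.9
eef_pos: [0.5928, 0.0439, 0.2967]
orientation: [-2.221, -2.221, 0.0]
wrist_force: [-1.5, 0.3, 4.3]
width: 0.088
t 18.9 grasp now [592.8  43.9 132.7] toolz [-0.  0. -1.] toolx [0. 1. 0.] cur yaw -0.0 turn 0.0 F [-1.46  0.33  4.26] w 7.7 q [-0.8   0.39  0.81  1.77 -0.31  1.12  0.11]
SHIFT [-0.4 -0.3  2.7] TURN [-0.0003 -0.0001 -0.    ]
```

```bash
python3 -m jog '[[[0,-0.4,1,0,0,0,3],[0,-0.4,2,0,0,0,3],[0,-0.4,2.5,0,0,0,3],[0,-0.4,2.5,0,0,0,3]]]'
python3 -m jog '[[[0,0,0.5,0,0,0,3],[0,0,1,0,0,0,3],[0,0,1,0,0,0,3]]]'
python3 -c "
from h import *
plan([.5925,.0435,.13],0)"
```

```text
time_s: 19.3
eef_pos: [0.5926, 0.0438, 0.2946]
orientation: [2.221, 2.221, 0.001]
wrist_force: [-0.4, 0.7, 8.0]
width: 0.091
time_s: 19.6
eef_pos: [0.5928, 0.0437, 0.2945]
orientation: [-2.222, -2.221, -0.002]
wrist_force: [-3.7, -0.7, 16.5]
width: 0.093
t 19.6 grasp now [592.9  43.8 130.5] toolz [ 0.001  0.001 -1.   ] toolx [0.    1.    0.001] cur yaw -0.01 turn 0.01 F [-3.75 -0.69 16.48] w 8.1 q [-0.8   0.39  0.81  1.77 -0.31  1.12  0.11]
SHIFT [-0.2 -0.3  0.5] TURN [ 0.0008 -0.0009 -0.0001]
```

```bash
python3 -m jog '[[[0,0,0,0,0,0,3],[0,0,0,0,0,0,3],[0,0,0,0,0,0,3]]]'
python3 -c "
from h import *
plan([.5925,.0435,.13],0)
im=save('side','side17');save('top','top17')
crop('side17',210,130,310,260,4.5,'k5');crop('top17',190,110,350,270,3.7,'k6')"
```

```text
time_s: 19.9
eef_pos: [0.5927, 0.0437, 0.2944]
orientation: [-2.222, -2.221, -0.002]
wrist_force: [-4.8, 0.1, 17.2]
width: 0.09
t 19.9 grasp now [592.9  43.8 130.4] toolz [ 0.001  0.001 -1.   ] toolx [0.    1.    0.001] cur yaw -0.01 turn 0.01 F [-4.8   0.06 17.23] w 7.8 q [-0.8   0.39  0.81  1.77 -0.31  1.12  0.11]
SHIFT [-0.2 -0.2  0.4] TURN [ 0.0008 -0.0009 -0.0001]
```

View pics/k5.png

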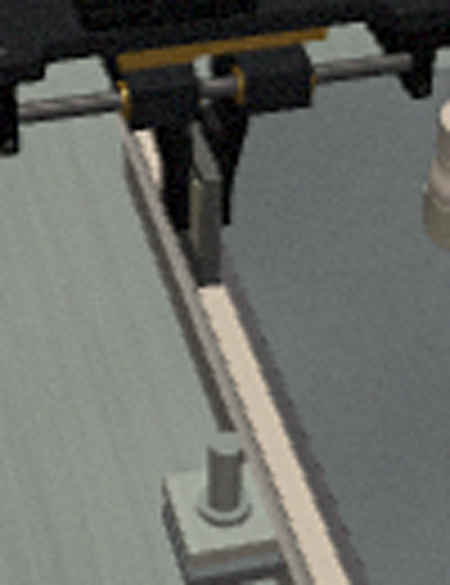

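View pics/k6.png

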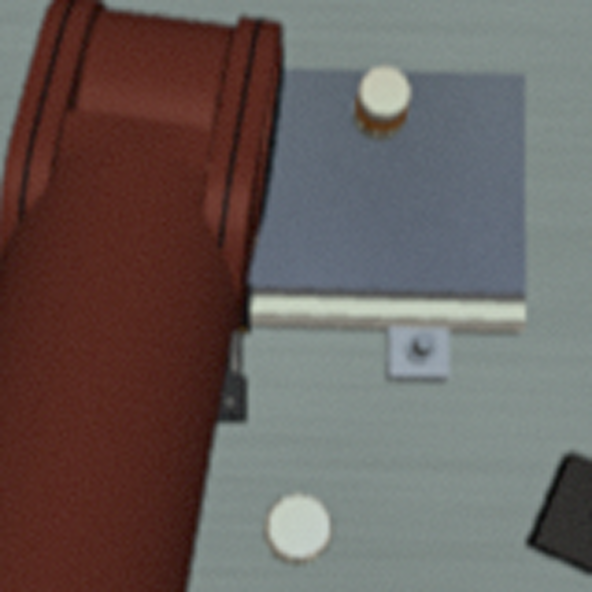

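View pics/side17.png

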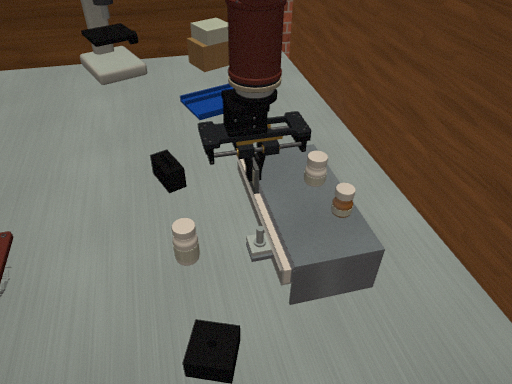

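```bash
python3 -m jog '[[[0,-0.4,0.2,0,0,0,3],[0,-0.7,0.2,0,0,0,3],[0,-0.7,0.2,0,0,0,3],[0,-0.7,0.2,0,0,0,3]]]'
python3 -c "
from h import *
plan([.5925,.0435,.13],0)"
```

```text
time_s: 20.4
eef_pos: [0.5924, 0.0437, 0.2945]
orientation: [2.221, 2.221, 0.003]
wrist_force: [-2.2, 0.1, 17.3]
width: 0.088
t 20.4 grasp now [592.7  43.9 130.5] toolz [ 0.002  0.001 -1.   ] toolx [0.    1.    0.001] cur yaw -0.01 turn 0.01 F [-2.2   0.1  17.26] w 7.6 q [-0.8   0.39  0.81  1.77 -0.31  1.12  0.11]
SHIFT [-0.2  0.1  0.5] TURN [ 0.002  -0.0009 -0.0001]
```

```bash
python3 -c "
from workcell import sign_off
print(sign_off())"
```

```text
the job is handed in; nothing more can be done
None
```

I locked the rail with the pin first, then pushed the label holder down into the bay. I handed the job in at about 20.4 s with the holder still gripped and pressed against its stop.

- **Pin:** it passed through both lugs with side forces under 5 N. It came to rest with the tool at the computed home height (grasp point 121.5 mm), pushing back about 4 N. Pictures after release and at the end show the collar on the upper lug.
- **Holder:** the spring force rose from about 4 N to 8 N. After that a further 1 mm of commanded travel raised the force to about 17 N with no motion, as it should on the solid stop. The foot height worked out at about 71.5 mm, against 71 mm expected. The tool is vertical to about 0.1° and lined up with the shelf edge.
- **Bottles and jars:** the bottle and both jars looked unmoved by eye in the last side picture. In the last top picture the arm hides the white jar.
- **Disagreements:**
  - The two cameras differed by about 4 mm along y. I used the average and relative positions within one picture, and the low insertion forces bear that out.
  - A side force of about 2 N remains at the holder, so it is probably touching the deck-side wall of the bay.
  - The gripper reads about 1 mm narrow on the pin's grip (10.8–11.3 mm against 12 mm).

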